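# Load a seed dish through the dust flap of a germination hood

### The arm

A 6-joint arm with a two-finger parallel gripper is mounted at the origin on a cart in front of the work surface, level with it; the furniture and walls round the work are solid. World frame = base frame: x ahead of the robot, y to its left, z up, the work surface at z = 0. Lengths are in m, angles in rad, forces in N, time in s.
With the tool pointing down it reaches from about 0.375 to 0.9 m from the base axis. Payload 3.1 kg.
Tool frame: the origin (TCP) lies between the finger pads; the fingertips stand manip.nose_length ahead of it and the grasp point (between the pads) lies 5 mm behind it (manip.nose_length is the distance from the TCP to the fingertips, in m); z points along the fingers, y is the line along which they close (so a half turn about z gives the same grasp; the last joint's range is limited). The gripper opens to 85 mm and grips with 20 to 120 N. Pads are 22 mm wide; open, the fingers measure 114 mm over their backs; the gripper's body (76 mm by 85 mm) begins 54 mm behind the grasp point. The pads swing forward as they close: fully open they stand 13 mm farther back than shut.
Start: joints at [1.026, 0.527, 1.433, -0, 1.181, -0.178], TCP at [0.224, 0.583, 0.245] pointing down, gripper open.
Joint ranges: [-3.08, 3.08], [-0.75, 2.2], [0.22, 2.44], [-1.43, 4.57], [0, 2.65], [-2.85, 2.85]. Speed limits (rad/s): [2.79, 2.79, 3.14, 3.14, 3.14, 3.14].

### API

Orientations are given as a unit quaternion [x, y, z, w].
In Python, from station import monitor, eyes, job, manip gives the robot as it stands.
- The arm moves only by the shell command python3 -m pendant 'ROWS' [FORCE]. ROWS is JSON, a list that holds one entry, the list of rows, each a list of 7 numbers: the shift along the tool's x, y, z as a fraction of full scale, then the turn, a rotation vector about the tool's x, y, z as a fraction of full scale, then the opening, from 0 (shut) to 1 (fully open). A call has 1 to 20 rows; each row shifts and turns the commanded pose from where the row before left it, along the tool's axes as they then stand; what a row does not reach is not made up. Full scale, the value 1, is 800 mm for a shift and 0.12 rad for a turn. A row lasts 1/10 s, in which the tool goes at most 50 mm and 8.59 degrees, less where a joint would pass 70% of its speed; a pose out of reach is approached as far as the arm can. A call with a number of a shift or a turn outside -1 to 1 is refused whole. A call with a gripper value outside its range is refused whole. The fingers move at their own pace and stop on an object; FORCE is the grip in N (left out, the last holds). Time passes only in rows, so rows that do not move let the fingers close. It gives the time, the measured TCP pose, the force, the opening and the grip force at its end, in the units of the state.
- monitor.sense(): the state, without advancing time (a new reading comes with each control period).
- eyes.snapshot(name): name is "side" or "top"; returns a dict with "pixels" (384x512x3 uint8, red, green, blue), "depth" (384x512 float32, m along the optical axis (not along the pixel's ray), 0 where there is no reading), "intrinsics" (3x3 intrinsics, pixels), "k1" (the pictures are not rectified: a ray, as slopes to the right and down, at radius r is drawn at 1 + k1 r^2 times it, then the intrinsics apply), "eye" and "attitude" of the camera in the world. Camera axes: x right, y down, z forward; pixel columns grow to the right and rows downward; lengths in m; the calibration is good to about 2 mm. A picture is of the moment at which its call begins.
- job.sign_off(): hands the job in; it is judged then, once.
The state is a dict: "t": time; "q": joint angles; "qd": joint speeds; "tau": joint torques, N m; "tcp_pos": TCP position; "tool_rot": TCP orientation; "force": force on the tool from outside, world axes, zero at the start; "ft_torque": the same for the moment, N m; "finger_gap": opening from 0.0 (shut) to 1.0 (fully open); "gripper_force": force on a finger pad.
Only numpy, scipy, OpenCV 4.12 (cv2) and the standard library are available. Lean on these libraries where they do the work, as an engineer would, in place of code of your own. Each camera call takes 0.05 s, during which the arm holds its last target. There are 200 camera calls.

### The job

Take the pusher by its upright grip and push the seed dish lying in front of the hood's port through the sprung dust flap, far enough in for the flap to fall fully shut behind it. Do not touch the dish with the gripper or shove the dish already inside, and leave the things standing around undisturbed. Finally draw the pusher all the way out and leave it standing on its base on the table, let go.

Things in the scene. Friction and masses are not known exactly. Their poses are not given: they have to be found in the camera images.
- hood: Germination hood fixed on the table: white tunnel 300 mm long, 125 wide, 78 high, clear roof, far end closed, no floor (the table is its floor). Origin: on the table at the middle of its port; x points into the hood, z up. Inside, 57 clear either side of the axis; port 54 high under a white lintel. Low guides (18 high) flare from 54 off the axis at x=0 to 77 at x=-55.
- flap (a joint): Grey dust flap in the port (108 mm wide), hinged at its top edge 53 above the table at hood x=+6; lower edge 5 above the table. 0 = shut, grows as it swings inward (to 1.5), never outward. Weak spring, under 2 N at the edge. A 17 mm dish lifts it to 0.7 or so; it falls shut only once the dish's centre is past about hood x=+87. Slippery: it rides over the pusher drawn straight out.
- dish_centre (a point): Centre (8.5 mm above its underside) of the covered glass seed dish to be loaded: a flat disc 98 mm across, 17 high, about 0.1 kg, on the table 105 to 150 in front of the port and up to 30 off the port's axis.
- pusher_grip (a point): Loading pusher, 0.25 kg, loose, standing on the table. This point is the centre of its upright grey grip block (50 mm long in x, 20 wide in y, top 60 above the table, base plate 60 x 36 x 6), 42 above its underside. x points along the rod toward the head, z up.
- pusher_face (a point): Middle of the hollow front face of the pusher's crescent head, 165 mm ahead (x) of the grip and 9 above the underside. Head 86 wide, spanning 4 to 14 above the underside; its horns reach 16 ahead of this point. It cradles a dish's rim, the dish's centre then 49 ahead of this point. Aluminium rod 14 thick, top 18 above the underside. To push, carry it 2 mm or so above the table.
- dish_inside: A like glass dish, 98 mm across and 17 high, that already lies in the far half of the hood, centre 215 to 235 from the port; origin at the centre of its underside.
- beaker: Clear plastic beaker, 104 mm x 113, 150 high, standing beyond the work; origin at the centre of its underside.
- cup: Clear plastic cup, 74 mm across, 72 high, standing beyond the hood; origin at the centre of its underside.
- tin_lid: Round metal lid, 51 mm across, 13 high, lying beyond the hood; origin at the centre of its underside.
- dish: The same seed dish; origin at the centre of its underside.
- pusher: The same pusher; origin on its underside, 42 mm straight below the centre of its grip; axes as for its grip.
Not all that is in view belongs to the job. Leave any red or turquoise look-alike of the dish alone.

How it is judged:
On the way:
1. the dish goes in through the port, holding the flap open (value of joint flap above 0.4 rad and x of dish_centre in the frame of hood between -0.01 and 0.07 m and y of dish_centre in the frame of hood between -0.02 and 0.02 m), for 0.05 s.
At the end, for the whole second after the job is handed in: The seed dish lies flat inside the hood past the flap, the flap is shut (within 0.06 rad), the dish that was inside has not shifted by more than 15 mm, and the pusher stands on its base on the table, outside the hood and clear of the flap, released; all at rest (x of dish_centre in the frame of hood between 0.06 and 0.19 m and y of dish_centre in the frame of hood between -0.02 and 0.02 m and z of dish_centre in the frame of hood below 0.013 m and angle between dish_centre's own z axis and vertical below 0.06 rad and value of joint flap below 0.06 rad and ((x of pusher_face in the frame of hood below 0 m and x of pusher_grip in the frame of hood below -0.03 m) or y of each of pusher_face, pusher_grip in the frame of hood above 0.07 m or y of each of pusher_face, pusher_grip in the frame of hood below -0.07 m) and height (world z) of pusher_grip between 0.037 and 0.047 m and angle between pusher_grip's own z axis and vertical below 0.08 rad and distance of dish_inside from where it was at the start of the episode below 0.015 m and linear speed of each of dish, pusher below 0.01 m/s); the robot touches nothing.
It fails at once if the gripper or arm touches a dish (contact force between any of dish, dish_inside and the fingers above 0.5 N or contact force between any of dish, dish_inside and the arm above 0.5 N).
It fails at once if the dish already inside is shoved by more than 15 mm (distance of dish_inside from where it was at the start of the episode above 0.015 m).
It fails at once if the beaker, cup or metal lid is moved by more than 20 mm (distance of any of beaker, cup, tin_lid from where it was at the start of the episode above 0.02 m).
It also fails if it takes over 48 s, if anything falls off the work surface, if the arm or the gripper's body presses on something with over 40 N, if the wrist force passes 120 N, or if a joint passes its speed limit or range.

## Working session

There is one attempt and no reset: what is moved stays moved. The work goes in short steps, Python scripts to look and compute and a shell command to move; the robot and the scene stay as the last step left them, time stands still between calls to the robot, and variables do not carry over. Pictures are saved under pics/ and viewed, at most 10 in all, crops included, and the job is handed in when it is done.

```bash
mkdir -p pics; ls; cat > h.py <<'E'
import numpy as np, cv2
from scipy.spatial.transform import Rotation as R
from station import monitor, eyes, job, manip
def snap(name, fn=None):
    s=eyes.snapshot(name)
    if fn: cv2.imwrite('pics/'+fn, cv2.cvtColor(s['pixels'],cv2.COLOR_RGB2BGR))
    return s
def rot(a):
    a=np.array(a,float)
    return a if a.shape==(3,3) else R.from_quat(a).as_matrix()
def cloud(s):
    K=np.array(s['intrinsics']); d=s['depth']; h,w=d.shape
    v,u=np.mgrid[:h,:w]
    xd=(u-K[0,2])/K[0,0]; yd=(v-K[1,2])/K[1,1]
    x,y=xd.copy(),yd.copy()
    for _ in range(20):
        f=1+s['k1']*(x*x+y*y); x,y=xd/f,yd/f
    P=np.stack([x,y,np.ones_like(x)],-1)
    return (P*d[...,None])@rot(s['attitude']).T+np.array(s['eye']), P@rot(s['attitude']).T
E
python3 - <<'E'
from h import *
for n in('top','side'):
    s=snap(n,n+'0.png'); print(n,s['eye'],s['attitude'],s['k1'],s['intrinsics'])
    P,_=cloud(s); np.savez('/tmp/'+n,P=P,**{k:np.array(v) for k,v in s.items()})
st=monitor.sense(); print(st['t'],st['tcp_pos'],st['tool_rot'],manip.nose_length,st['finger_gap'])
E
```

```text
pics
top [0.30173031 0.04844371 1.22881315] [ 0.70621553 -0.70137179  0.07483023 -0.0611366 ] 0.04786903842726012 [[429.87272969   0.         260.84891836]
 [  0.         429.87272969 190.61613017]
 [  0.           0.           1.        ]]
side [-0.18895268 -0.51310937  1.0580403 ] [ 0.83644976 -0.41072521  0.16926969 -0.32094296] 0.031946873997322364 [[443.19061054   0.         253.24883906]
 [  0.         443.19061054 195.38661054]
 [  0.           0.           1.        ]]
0.1 [0.22378742 0.58289025 0.24444075] [ 1.82366168e-01  9.83230187e-01 -9.27646019e-04 -3.45955954e-04] 0.014 1.0004648112749532
```

View pics/top0.png

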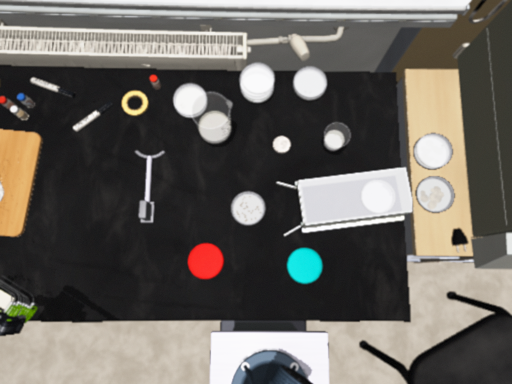

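View pics/side0.png

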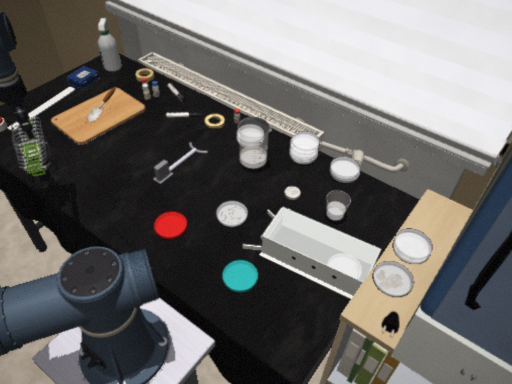

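The top view shows the pusher with its grip at about (147,210) and head at (150,153), pointing image-up. The seed dish is at (248,208), and the hood port is at x≈300 (rows 180–228) with the guides flaring left. The inside dish is at (378,196). The side view agrees with this layout.

```bash
python3 - <<'E'
from h import *
im=cv2.imread('pics/top0.png')
a=cv2.resize(im[140:250,225:425],None,fx=4,fy=4,interpolation=cv2.INTER_CUBIC)
cv2.imwrite('pics/c1.png',a)
b=cv2.resize(im[140:235,120:180],None,fx=6,fy=6,interpolation=cv2.INTER_CUBIC)
cv2.imwrite('pics/c2.png',b)
D=np.load('/tmp/top.npz');P=D['P']
for n,(u,v) in dict(dish=(248,208),grip=(146,207),roof=(340,200),roof2=(320,210),headL=(138,153),rod=(149,180),table=(200,180)).items(): print(n,P[v,u].round(4))
# height map blobs
z=P[...,2]; ok=D['depth']>0
m=ok&(z>0.035)&(z<0.075); m[:, :125]=0; m[:,170:]=0; m[:140]=0; m[240:]=0
q=P[m]; print('grip',len(q),q.mean(0),q.min(0),q.max(0))
E
```

```text
dish [0.4868 0.0618 0.0208]
grip [0.4815 0.3392 0.06  ]
roof [ 0.5023 -0.1892  0.0771]
roof2 [ 0.4747 -0.1345  0.0746]
headL [0.646  0.3815 0.0167]
rod [0.565  0.3444 0.0227]
table [0.5709 0.2024 0.0023]
grip 170 [0.47631158 0.34672143 0.0564187 ] [0.45238996 0.3383622  0.03535877] [0.50137428 0.3590571  0.06576615]
```

View pics/c1.png

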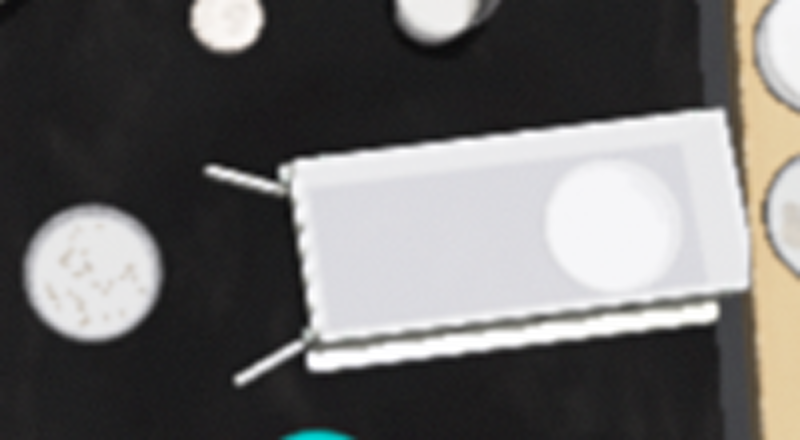

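View pics/c2.png

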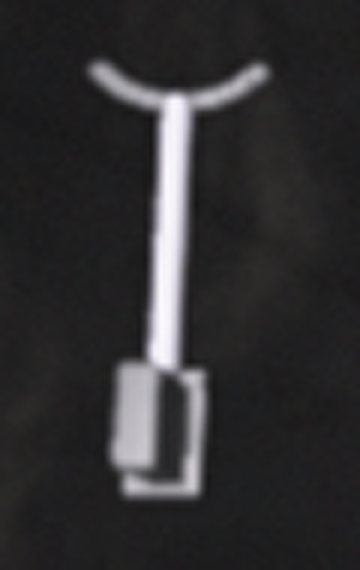

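The crops show the hood roof corners at c1 (293,163), (725,110), (748,288) and (313,340), the guide tips at (207,170) and (238,381), and the dish at (93,272). In c2 the grip top is at (115–158, 365–467) and the horn tips are at (95,70) and (264,70).

```bash
cat >> h.py <<'E'
def ray(s,u,v,z):
    K=np.array(s['intrinsics']);xd=(u-K[0,2])/K[0,0];yd=(v-K[1,2])/K[1,1];x,y=xd,yd
    for _ in range(20):
        f=1+float(s['k1'])*(x*x+y*y); x,y=xd/f,yd/f
    d=rot(s['attitude'])@np.array([x,y,1]); e=np.array(s['eye'])
    return (e+d*(z-e[2])/d[2])[:2]
E
python3 - <<'E'
from h import *
s=dict(np.load('/tmp/top.npz')); P=s['P']
c1=lambda X,Y,z: ray(s,(X+.5)/4-.5+225,(Y+.5)/4-.5+140,z)
c2=lambda X,Y,z: ray(s,(X+.5)/6-.5+120,(Y+.5)/6-.5+140,z)
A,B,C,D=[c1(*p,.078) for p in((293,163),(725,110),(748,288),(313,340))]
print('hood corners',A,B,C,D,np.linalg.norm(A-B),np.linalg.norm(A-D),np.linalg.norm(B-C))
print('port mid',(A+D)/2,'axis deg',np.degrees(np.arctan2(*((B+C)/2-(A+D)/2)[::-1])))
g1,g2=c1(207,170,.018),c1(238,381,.018);gm=(g1+g2)/2;n=(g1-g2)
print('guide tips',g1,g2,np.linalg.norm(n),'mid',gm,'axis deg',np.degrees(np.arctan2(-n[0],n[1])))
# dish: circle via white mask
g=cv2.cvtColor(s['pixels'],cv2.COLOR_RGB2GRAY)
def circ(u0,v0,r,th,z):
    m=np.zeros_like(g);cv2.circle(m,(u0,v0),r,255,-1)
    m=((g>th)&(m>0)).astype(np.uint8)
    c=max(cv2.findContours(m,0,1)[0],key=cv2.contourArea)
    w=np.array([ray(s,*p,z) for p in cv2.convexHull(c)[:,0].astype(float)]); 
    (cx,cy),rr=cv2.minEnclosingCircle(w.astype(np.float32)); M=np.c_[2*w,np.ones(len(w))]
    k=np.linalg.lstsq(M,(w**2).sum(1),rcond=None)[0]
    return k[:2],np.sqrt(k[2]+k[:2]@k[:2])
print('dish',circ(248,208,24,90,.017)); print('inside',c1(612,227,.017))
print('grip top',[c2(*p,.06) for p in((115,365),(158,365),(152,467),(112,467))], c2(135,416,.06))
h1,h2=c2(95,68,.014),c2(264,69,.014);print('horn',h1,h2,np.linalg.norm(h1-h2),(h1+h2)/2, 'rod',c2(175,100,.018),c2(164,365,.018))
print('red',circ(206,261,24,60,.017)[0])
E
```

```text
hood corners [ 0.55578292 -0.07488287] [ 0.59587195 -0.37356124] [ 0.4719473  -0.38166694] [ 0.43404737 -0.08691344] 0.3013567688890108 0.12232856909529642 0.12418945596880138
port mid [ 0.49491515 -0.08089815] axis deg -82.51308103735549
guide tips [ 0.56329243 -0.01917585] [ 0.41159819 -0.04068971] 0.1532122288948217 mid [ 0.48744531 -0.02993278] axis deg -81.92792438651371
dish (array([0.48846739, 0.06256428]), np.float64(0.0489518051193047))
inside [ 0.52426989 -0.30993699]
grip top [array([0.49952739, 0.35979828]), array([0.49967767, 0.34045303]), array([0.45289983, 0.3404801 ]), array([0.45279417, 0.35833545])] [0.4761346  0.34943943]
horn [0.65288646 0.39003406] [0.65344731 0.30909844] 0.0809375691989439 [0.65316688 0.34956625] rod [0.63626793 0.34997224] [0.5068125  0.34814665]
red [0.33943172 0.1788692 ]
```

```bash
cat >> h.py <<'E'
def plan(p,yaw):
    """turn (units of .12 rad), then shift in turned tool axes (units of .8 m); yaw = pusher/tool x heading +180 -> tool y = yaw+90"""
    st=monitor.sense(); R0=rot(st['tool_rot'])
    y=np.array([np.cos(yaw+np.pi/2),np.sin(yaw+np.pi/2),0]); z=np.array([0,0,-1.]); R1=np.stack([np.cross(y,z),y,z],1)
    print('t',round(st['t'],2),'pos',st['tcp_pos'].round(4) if hasattr(st['tcp_pos'],'round') else st['tcp_pos'],'gap',st['finger_gap'],'F',np.round(st['force'],1))
    print('turn',(R.from_matrix(R0.T@R1).as_rotvec()/.12).round(3),'shift',(R1.T@(np.array(p)-st['tcp_pos'])/.8).round(4))
HP=np.array([.495,-.083]); HA=np.radians(-82.3)
def hood(x,y): return HP+x*np.array([np.cos(HA),np.sin(HA)])+y*np.array([-np.sin(HA),np.cos(HA)])
E
python3 -c "
from h import *
plan([.475,.349,.12],np.radians(.4))"
```

```text
t 0.1 pos [0.2238 0.5829 0.2444] gap 1.0004648112749532 F [ 0.1 -0.6  0.6]
turn [-0.016 -0.006 -3.115] shift [-0.312  -0.2945  0.1556]
```

```bash
python3 -m pendant '[[[0,0,0,-0.016,-0.006,-0.8,1],[0,0,0,0,0,-0.8,1],[0,0,0,0,0,-0.8,1],[0,0,0,0,0,-0.715,1],[-0.0312,-0.02945,0.01556,0,0,0,1],[-0.0312,-0.02945,0.01556,0,0,0,1],[-0.0312,-0.02945,0.01556,0,0,0,1],[-0.0312,-0.02945,0.01556,0,0,0,1],[-0.0312,-0.02945,0.01556,0,0,0,1],[-0.0312,-0.02945,0.01556,0,0,0,1],[-0.0312,-0.02945,0.01556,0,0,0,1],[-0.0312,-0.02945,0.01556,0,0,0,1],[-0.0312,-0.02945,0.01556,0,0,0,1],[-0.0312,-0.02945,0.01556,0,0,0,1],[0,0,0,0,0,0,1],[0,0,0,0,0,0,1]]]' 40
python3 -c "
from h import *
plan([.475,.349,.038],np.radians(.4))"
```

```text
t: 1.7
tcp_pos: [0.4755, 0.349, 0.12]
tool_rot: [-0.002, 1.0, 0.001, -0.0]
force: [-0.7, 0.6, 0.6]
finger_gap: 1.003
gripper_force: 0.0
t 1.7 pos [0.4755 0.349  0.12  ] gap 1.0027017123936364 F [-0.7  0.6  0.6]
turn [ 0.009 -0.005 -0.018] shift [6.000e-04 1.000e-04 1.025e-01]
```

```bash
python3 -m pendant '[[[0,0,0.03,0,0,0,1],[0,0,0.03,0,0,0,1],[0,0,0.022,0,0,0,1],[0,0,0.012,0,0,0,1],[0,0,0.0085,0,0,0,1],[0,0,0,0,0,0,1],[0,0,0,0,0,0,0],[0,0,0,0,0,0,0],[0,0,0,0,0,0,0],[0,0,0,0,0,0,0],[0,0,0,0,0,0,0],[0,0,0,0,0,0,0],[0,0,0,0,0,0,0],[0,0,0,0,0,0,0]]]' 60
python3 -c "
from h import *
plan([.43,.36,.088],np.radians(.4))"
```

```text
t: 3.1
tcp_pos: [0.4759, 0.35, 0.0393]
tool_rot: [-0.003, 1.0, 0.001, 0.001]
force: [-1.6, -0.2, 6.8]
finger_gap: 0.227
gripper_force: 59.8
t 3.1 pos [0.4759 0.35   0.0393] gap 0.22669673965698062 F [-1.6 -0.2  6.8]
turn [ 0.016  0.017 -0.001] shift [ 0.0573  0.013  -0.0609]
```

```bash
python3 -m pendant '[[[0,0,-0.02,0,0,0,0],[0,0,-0.03,0,0,0,0],[0,0,-0.0125,0,0,0,0],[0.019,0.0043,0,0,0,0,0],[0.019,0.0043,0,0,0,0,0],[0.019,0.0043,0,0,0,0,0],[0,0,0,0,0,0,0],[0,0,0,0,0,0,0]]]'
python3 - <<'E'
from h import *
s=snap('side','side1.png')
np.savez('/tmp/s1',**{k:np.array(v) for k,v in s.items()})
plan([*hood(-.41,.012),.088],HA)
print(hood(-.41,.012))
E
```

```text
t: 3.9
tcp_pos: [0.4288, 0.3601, 0.0882]
tool_rot: [-0.004, 1.0, 0.0, 0.0]
force: [0.4, 0.4, -2.4]
finger_gap: 0.226
gripper_force: 58.9
t 3.95 pos [0.4298 0.3601 0.0884] gap 0.2289464376455484 F [ 0.7 -1.1 -3.3]
turn [2.0000e-02 2.0000e-03 1.2036e+01] shift [-0.0473  0.0215  0.0005]
[0.45195746 0.32491095]
```

View pics/side1.png

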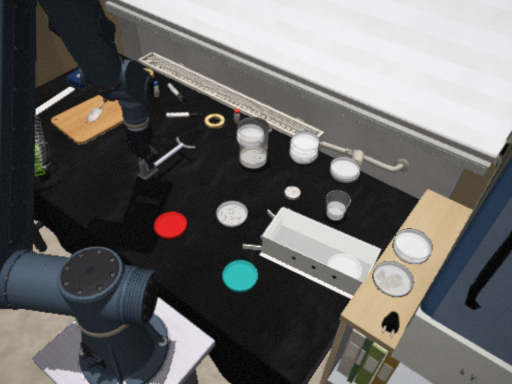

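The side view shows the pusher lifted and level in the gripper, head at about (190,143), with nothing disturbed.

```bash
python3 -m pendant '[[[0,0,0,0.02,0.002,0.936,0],[0,0,0,0,0,0.925,0],[0,0,0,0,0,0.925,0],[0,0,0,0,0,0.925,0],[0,0,0,0,0,0.925,0],[0,0,0,0,0,0.925,0],[0,0,0,0,0,0.925,0],[0,0,0,0,0,0.925,0],[0,0,0,0,0,0.925,0],[0,0,0,0,0,0.925,0],[0,0,0,0,0,0.925,0],[0,0,0,0,0,0.925,0],[0,0,0,0,0,0.925,0],[-0.024,0.011,0,0,0,0,0],[-0.0233,0.0105,0,0,0,0,0],[0,0,0,0,0,0,0],[0,0,0,0,0,0,0]]]'
python3 - <<'E'
from h import *
plan([*hood(-.41,.012),.044],HA)
E
```

```text
t: 5.65
tcp_pos: [0.4528, 0.3244, 0.0887]
tool_rot: [0.659, 0.752, 0.0, 0.001]
force: [-0.3, -1.4, -2.9]
finger_gap: 0.226
gripper_force: 58.9
t 5.65 pos [0.4528 0.3244 0.0887] gap 0.22637612100173438 F [-0.3 -1.4 -2.9]
turn [ 0.011  0.004 -0.024] shift [ 0.0007 -0.001   0.0559]
```

```bash
python3 -m pendant '[[[0,0,0.02,0.011,0.004,-0.024,0],[0.0007,-0.001,0.02,0,0,0,0],[0,0,0.012,0,0,0,0],[0,0,0.0039,0,0,0,0],[0,0,0,0,0,0,0],[0,0,0,0,0,0,0]]]'
python3 - <<'E'
from h import *
s=snap('top')
np.savez('/tmp/t2',**{k:np.array(v) for k,v in s.items()})
im=cv2.cvtColor(s['pixels'],cv2.COLOR_RGB2BGR)
cv2.imwrite('pics/c3.png',cv2.resize(im[160:250,110:310],None,fx=4,fy=4,interpolation=cv2.INTER_CUBIC))
plan([*hood(-.41,.012),.0415],HA)
E
```

```text
t: 6.25
tcp_pos: [0.4514, 0.3254, 0.0445]
tool_rot: [0.657, 0.754, 0.0, 0.0]
force: [0.6, -0.7, -1.7]
finger_gap: 0.225
gripper_force: 59.0
t 6.3 pos [0.4515 0.3254 0.0446] gap 0.22540703332755327 F [-0.2 -0.4 -2.3]
turn [0.006 0.    0.018] shift [-0.0007  0.0005  0.0039]
```

View pics/c3.png

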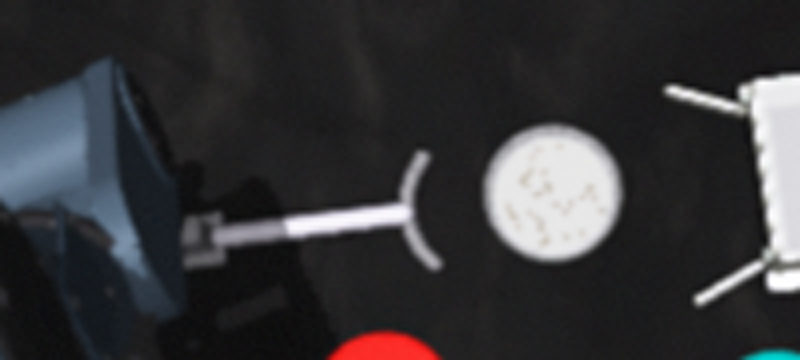

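The close view shows the pusher behind the dish: horn tips at (424,155) and (436,268), rod end at (405,213), and the dish centred at (553,193).

```bash
cat >> h.py <<'E'
def inh(p):
    d=np.array(p)[:2]-HP; c,s_=np.cos(HA),np.sin(HA); return np.array([d@[c,s_],d@[-s_,c]]).round(4)
E
python3 - <<'E'
from h import *
s=dict(np.load('/tmp/t2.npz'))
c=lambda X,Y,z: ray(s,(X+.5)/4-.5+110,(Y+.5)/4-.5+160,z)
a,b=c(424,155,.018),c(436,268,.018); f=c(405,213,.018)
print('horns',inh(a),inh(b),'mid',inh((a+b)/2),'ang',np.degrees(np.arctan2(-(a-b)[0],(a-b)[1])),'face',inh(f),'rod',inh(c(225,237,.022)),'dish',inh(c(553,193,.017)))
print('guides',inh(c(668,91,.018)),inh(c(698,301,.018)),'tcp',inh(monitor.sense()['tcp_pos']))
E
```

```text
horns [-0.2327  0.0509] [-0.2331 -0.0305] mid [-0.2329  0.0102] ang -82.59451768976825 face [-0.2505  0.0111] rod [-0.3767  0.0096] dish [-0.1448  0.0123]
guides [-0.0535  0.0754] [-0.0531 -0.077 ] tcp [-0.4105  0.0116]
```

```bash
python3 -m pendant '[[[0,0,0.0035,0.006,0,0.02,0],[-0.018,0.0015,0,0,0,0,0],[-0.018,0,0,0,0,0,0],[-0.018,0,0,0,0,0,0],[-0.006,0,0,0,0,0,0],[-0.006,0,0,0,0,0,0],[-0.011,-0.0014,0,0,0,0,0],[-0.011,-0.0014,0,0,0,0,0],[-0.011,-0.0014,0,0,0,0,0],[-0.011,-0.0014,0,0,0,0,0],[-0.011,-0.0014,0,0,0,0,0],[-0.011,-0.0014,0,0,0,0,0],[-0.011,-0.0014,0,0,0,0,0],[-0.011,-0.0014,0,0,0,0,0],[-0.011,-0.0014,0,0,0,0,0],[-0.006,-0.0014,0,0,0,0,0],[0,0,0,0,0,0,0],[0,0,0,0,0,0,0]]]'
python3 - <<'E'
from h import *
s=snap('top')
np.savez('/tmp/t3',**{k:np.array(v) for k,v in s.items()})
im=cv2.cvtColor(s['pixels'],cv2.COLOR_RGB2BGR)
cv2.imwrite('pics/c4.png',cv2.resize(im[160:250,160:360],None,fx=4,fy=4,interpolation=cv2.INTER_CUBIC))
p=monitor.sense()['tcp_pos'];print('tcp',inh(p))
plan([*hood(-.104,0),.0422],HA)
E
```

```text
t: 8.1
tcp_pos: [0.4595, 0.188, 0.0414]
tool_rot: [0.658, 0.753, -0.001, -0.0]
force: [-0.2, 0.4, -3.0]
finger_gap: 0.224
gripper_force: 58.9
tcp [-0.2735  0.0011]
t 8.15 pos [0.4595 0.1882 0.0413] gap 0.2254377466790367 F [-0.3 -0.  -2.6]
turn [-0.01   0.003 -0.004] shift [-0.2119 -0.0014 -0.0011]
```

View pics/c4.png

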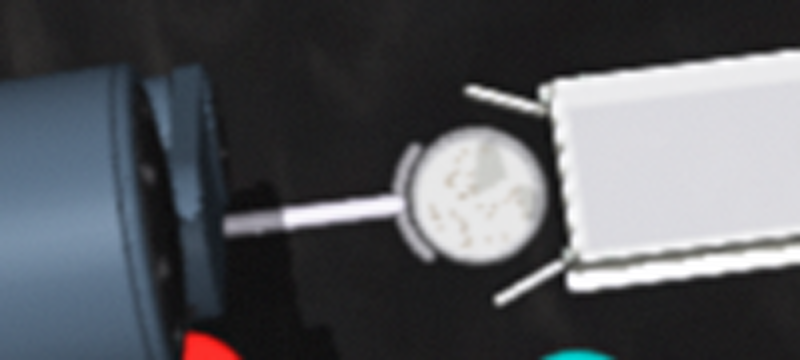

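The dish sits in the cradle just between the guides, centre at about (478,196), with the head at x≈400–430.

```bash
python3 - <<'E'
from h import *
s=dict(np.load('/tmp/t3.npz'))
c=lambda X,Y,z: ray(s,(X+.5)/4-.5+160,(Y+.5)/4-.5+160,z)
print('dish',inh(c(478,196,.017)),'face',inh(c(395,205,.018)),'horns',inh(c(418,147,.018)),inh(c(432,260,.018)))
E
```

```text
dish [-0.0567 -0.0011] face [-0.1163 -0.0002] horns [-0.0946  0.0393] [-0.0954 -0.0424]
```

```bash
python3 -m pendant '[[[-0.006,0,-0.0007,-0.01,0,0,0],[-0.011,0,0,0,0,0,0],[-0.011,0,0,0,0,0,0],[-0.011,0,0,0,0,0,0],[-0.011,0,0,0,0,0,0],[-0.011,0,0,0,0,0,0],[-0.011,0,0,0,0,0,0],[-0.011,0,0,0,0,0,0],[-0.011,0,0,0,0,0,0],[-0.011,0,0,0,0,0,0],[-0.011,0,0,0,0,0,0],[-0.011,0,0,0,0,0,0],[-0.011,0,0,0,0,0,0],[-0.011,0,0,0,0,0,0],[-0.011,0,0,0,0,0,0],[-0.008,0,0,0,0,0,0],[-0.005,0,0,0,0,0,0],[0,0,0,0,0,0,0]]]'
python3 - <<'E'
from h import *
s=snap('top')
np.savez('/tmp/t4',**{k:np.array(v) for k,v in s.items()})
im=cv2.cvtColor(s['pixels'],cv2.COLOR_RGB2BGR)
cv2.imwrite('pics/c5.png',cv2.resize(im[150:250,235:435],None,fx=4,fy=4,interpolation=cv2.INTER_CUBIC))
p=monitor.sense()['tcp_pos'];print('tcp',inh(p))
plan([*hood(-.104,0),.042],HA)
E
```

```text
t: 9.95
tcp_pos: [0.4782, 0.0503, 0.042]
tool_rot: [0.658, 0.753, -0.0, 0.0]
force: [0.7, -0.0, -2.7]
finger_gap: 0.225
gripper_force: 58.9
tcp [-0.1346  0.0012]
t 10.0 pos [0.4782 0.0506 0.042 ] gap 0.2242809971146183 F [-0.3  0.1 -2.3]
turn [ 0.003  0.006 -0.006] shift [-0.0383 -0.0015 -0.    ]
```

View pics/c5.png

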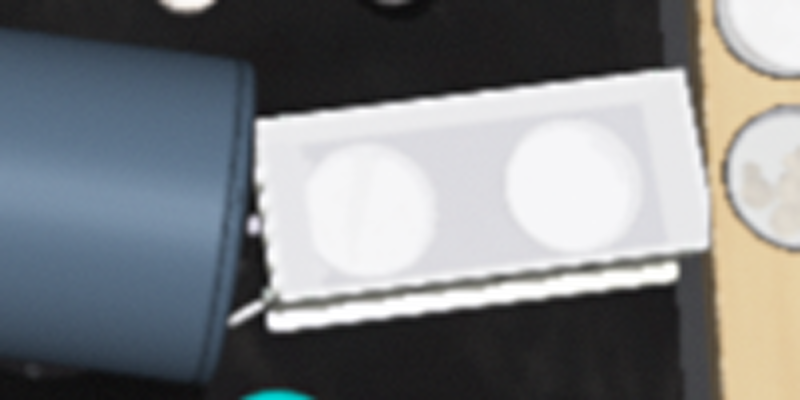

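Through the clear roof the loaded dish is at about (369,210) and the inside dish at (573,186).

```bash
python3 - <<'E'
from h import *
s=dict(np.load('/tmp/t4.npz'))
c=lambda X,Y,z: ray(s,(X+.5)/4-.5+235,(Y+.5)/4-.5+150,z)
print('dish',inh(c(369,210,.017)),'right rim',inh(c(435,208,.017)),'inside',inh(c(573,186,.017)),'left rim',inh(c(506,188,.017)))
E
```

```text
dish [0.0816 0.0003] right rim [ 0.1287 -0.0042] inside [ 0.2297 -0.0008] left rim [0.1817 0.0038]
```

```bash
python3 -m pendant '[[[-0.005,0,0,0,0,0,0],[-0.007,0,0,0,0,0,0],[-0.008,0,0,0,0,0,0],[-0.007,0,0,0,0,0,0],[-0.005,0,0,0,0,0,0],[-0.004,0,0,0,0,0,0],[-0.002,0,0,0,0,0,0],[0,0,0,0,0,0,0],[0,0,0,0,0,0,0],[0.005,0,0,0,0,0,0],[0.01,0,0,0,0,0,0],[0.012,0,0,0,0,0,0],[0.012,0,0,0,0,0,0],[0.012,0,0,0,0,0,0],[0.012,0,0,0,0,0,0],[0.012,0,0,0,0,0,0],[0.012,0,0,0,0,0,0],[0.012,0,0,0,0,0,0],[0.012,0,0,0,0,0,0],[0.012,0,0,0,0,0,0]]]'
python3 - <<'E'
from h import *
p=monitor.sense()['tcp_pos'];print('tcp',inh(p))
plan([*hood(-.27,0),.042],HA)
E
```

```text
t: 12.0
tcp_pos: [0.4688, 0.1191, 0.042]
tool_rot: [0.658, 0.753, -0.0, 0.0]
force: [0.7, -0.1, -2.7]
finger_gap: 0.227
gripper_force: 58.9
tcp [-0.2038  0.0011]
t 12.0 pos [0.4688 0.1191 0.042 ] gap 0.22655886835713737 F [ 0.7 -0.1 -2.7]
turn [ 0.001  0.004 -0.003] shift [ 0.0828 -0.0014 -0.    ]
```

```bash
python3 -m pendant '[[[0.014,0,0,0,0,0,0],[0.014,0,0,0,0,0,0],[0.014,0,0,0,0,0,0],[0.014,0,0,0,0,0,0],[0.014,0,0,0,0,0,0],[0.013,0,0,0,0,0,0],[0,0,0,0,0,0,0],[0,0,0.001,0,0,0,0],[0,0,0.001,0,0,0,0],[0,0,0.001,0,0,0,0],[0,0,0,0,0,0,0],[0,0,0,0,0,0,0]]]'
python3 - <<'E'
from h import *
s=snap('top')
np.savez('/tmp/t5',**{k:np.array(v) for k,v in s.items()})
im=cv2.cvtColor(s['pixels'],cv2.COLOR_RGB2BGR)
cv2.imwrite('pics/c6.png',cv2.resize(im[150:250,225:425],None,fx=4,fy=4,interpolation=cv2.INTER_CUBIC))
c=lambda X,Y,z: ray(s,(X+.5)/4-.5+225,(Y+.5)/4-.5+150,z)
E
```

```text
t: 13.2
tcp_pos: [0.4601, 0.1838, 0.0395]
tool_rot: [0.658, 0.753, -0.0, 0.0]
force: [1.1, -0.7, -2.7]
finger_gap: 0.225
gripper_force: 59.1
```

View pics/c6.png

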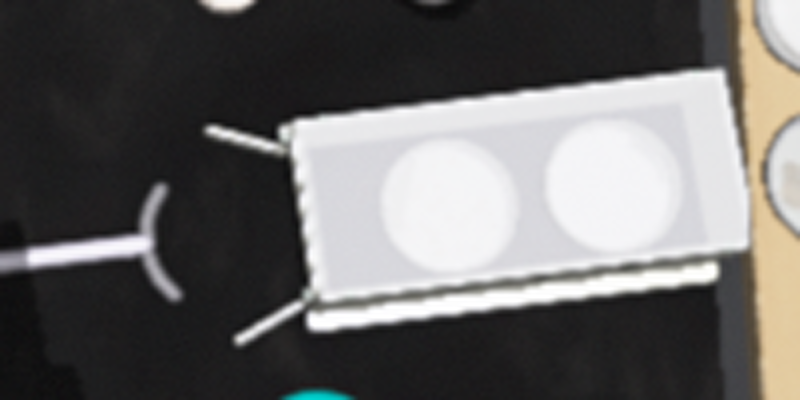

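The dish at (450,206) lies well in and clear of the inside dish at (613,186), which hasn't moved. The pusher head is out at about (150,243). The force reading shows it isn't on the table yet, so I lower further.

```bash
python3 -m pendant '[[[0,0,0.001,0,0,0,0],[0,0,0.0005,0,0,0,0],[0,0,0,0,0,0,0]]]'; python3 -m pendant '[[[0,0,0.0005,0,0,0,0],[0,0,0.0005,0,0,0,0],[0,0,0,0,0,0,0]]]'
```

```text
t: 13.55
tcp_pos: [0.4601, 0.184, 0.0393]
tool_rot: [0.658, 0.753, 0.0, 0.0]
force: [-0.8, -1.5, 6.3]
finger_gap: 0.23
gripper_force: 60.4
t: 13.85
tcp_pos: [0.46, 0.184, 0.0392]
tool_rot: [0.658, 0.753, 0.0, 0.001]
force: [-2.7, -2.0, 14.2]
finger_gap: 0.229
gripper_force: 61.4
```

```bash
python3 -m pendant '[[[0,0,-0.0007,0,0,0,0],[0,0,0,0,0,0,0],[0,0,0,0,0,0,0.4],[0,0,0,0,0,0,0.7],[0,0,0,0,0,0,1],[0,0,0,0,0,0,1],[0,0,0,0,0,0,1],[0,0,0,0,0,0,1],[0,0,0,0,0,0,1],[0,0,-0.006,0,0,0,1],[0,0,-0.015,0,0,0,1],[0,0,-0.04,0,0,0,1],[0,0,-0.05,0,0,0,1],[0,0,-0.05,0,0,0,1],[0.05,0,0,0,0,0,1],[0.05,0,0,0,0,0,1],[0.05,0,0,0,0,0,1],[0,0,0,0,0,0,1],[0,0,0,0,0,0,1]]]'
python3 - <<'E'
from h import *
s=snap('side'); im=cv2.cvtColor(s['pixels'],cv2.COLOR_RGB2BGR)
cv2.imwrite('pics/c7.png',cv2.resize(im[120:310,120:400],None,fx=2.8,fy=2.8,interpolation=cv2.INTER_CUBIC))
t=snap('top'); P,_=cloud(t); z=P[...,2]
h=(P[...,:2]-HP); hx=h@[np.cos(HA),np.sin(HA)]; hy=h@[-np.sin(HA),np.cos(HA)]
m=(t['depth']>0)&(z>.05)&(z<.075)&(hx<-.2)&(hx>-.36)&(abs(hy)<.05)
print('grip top',m.sum(),hx[m].mean(),hy[m].mean(),np.median(z[m]))
E
```

```text
t: 15.75
tcp_pos: [0.4434, 0.3037, 0.1676]
tool_rot: [0.657, 0.754, 0.0, 0.0]
force: [-0.2, 0.3, -1.3]
finger_gap: 0.997
gripper_force: 0.0
grip top 135 -0.26853808959940484 0.000978387381705783 0.05942022719781903
```

View pics/c7.png

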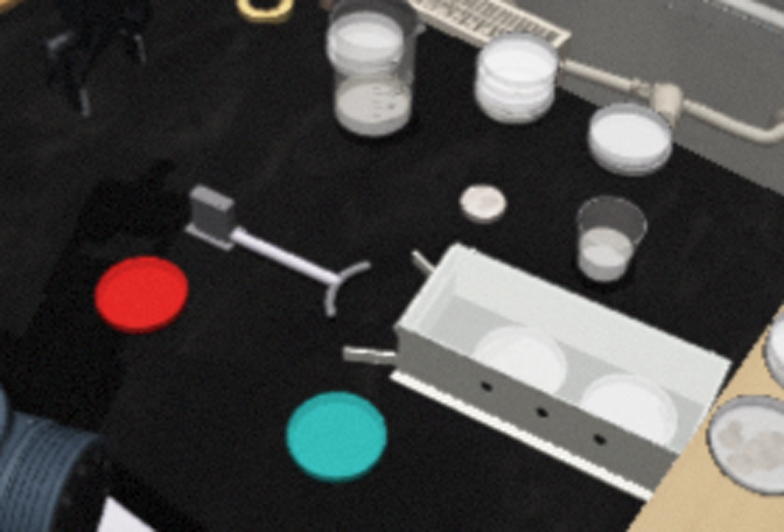

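The pusher stands on its base at about (212,215) with its head at (345,285), out of the hood. Both dishes lie flat inside at (520,360) and (628,410), nothing holds the flap open, and the gripper is clear at (90,50).

```bash
python3 -c "
from station import job
print(job.sign_off())"
```

```text
the job is handed in; nothing more can be done
None
```

I handed the job in at about 16 s: the dish is roughly 0.11 m inside the hood with nothing left holding the flap open (I did not measure its angle). The inside dish is unmoved as far as the pictures show, and the pusher stands released on its base outside the port.

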